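Put the chapati board away

TASK

The washing-up is dry: take the chapati board (the larger of the two round steel discs) by its top edge, slide it up out of its slot in the wooden drying rack, and stand it on edge in the single-slot wooden stand. Lower it all the way down in the slot before letting go of it, and leave the smaller steel disc where it is in the rack.

Things in the scene. Friction and masses are not known exactly. Their poses are not given: they have to be found in the camera images.
- chapati_board: Flat round steel disc, 180 mm across, 10 mm thick, 0.45 kg, the larger of two; on edge in any one of the rack's three slots. Origin at its centre (102 mm above the worktop in rack or stand; top edge 90 mm higher). y axis: through its thickness; x and z lie in the disc. It may lean or turn a few degrees in the slot.
- small_plate: Flat round steel disc like the chapati board but only 120 mm across, 10 mm thick, on edge in another slot of the rack; to be left there. Origin at its centre, y axis through its thickness.
- drying_rack: Light-wood rack, fixed, 124 (x) by 240 mm (y), origin under its centre, z up. Pairs of dowels, tops at 95 mm, form three slots along x, 14 mm wide, at y = -75, 0, 75 mm; rails carry what stands in them. Holds both discs and a rectangular wooden board (160 long, 12 thick), in any order; those others' tops are at 130 mm, so lift the chapati board 125 mm or more before moving it sideways.
- stand: Empty darker-wood stand, fixed; base 150 (x) by 100 mm (y), origin under its centre, z up. One slot along x at y = 0: 20 mm wide up to 60 mm height, flaring to about 50 mm at 90 mm. Bars 20 mm high across it at x = -50 and 50 mm cradle the disc, whose centre rests 102 mm above the origin; released, it may lean 12 degrees. A salt cellar, 65 mm high, stands 0.11 m away on its -y side.

How it is judged:
By the outcome, as a careful person would: the job done as asked, in the order asked, and still so for the second after the job is handed in, with the robot touching nothing.
It also fails if it takes over 48 s, if anything falls off the work surface, if the arm or the gripper's body presses on something with over 40 N, if the wrist force passes 120 N, or if a joint passes its speed limit or range.

ROBOT

A 7-joint arm with a two-finger parallel gripper is mounted at the origin on the work surface. World frame = base frame: x ahead of the robot, y to its left, z up, the work surface at z = 0. Lengths are in m, angles in rad, forces in N, time in s.
With the tool pointing down it reaches from about 0.35 to 0.775 m from the base axis. Payload 3.1 kg.
Tool frame: the origin (TCP) lies midway between the tips of the shut fingers; the grasp point (between the pads) lies 19 mm behind it; z points along the fingers, y is the line along which they close (so a half turn about z gives the same grasp; the last joint's range is limited). The gripper opens to 85 mm and grips with 20 to 120 N. Pads are 22 mm wide; open, the fingers measure 114 mm over their backs; the gripper's body (76 mm by 85 mm) begins 54 mm behind the grasp point. The pads swing forward as they close: fully open they stand 13 mm farther back than shut.
Start: joints at [-1.145, 0.311, 0.014, 1.512, -0.004, 1.319, -0.027], TCP at [0.248, 0.491, 0.231] pointing down, gripper open.
Joint ranges: [-2.7, 2.7], [-0.3, 1.91], [-1.27, 1.3], [0.12, 2.57], [-1.44, 4.58], [0.2, 2.03], [-3.05, 3.05]. Speed limits (rad/s): [2.79, 2.79, 3.14, 3.14, 3.14, 3.14, 3.14].

INTERFACE

Orientations are given as a unit quaternion [x, y, z, w].
In Python, from plant import r, optics, status gives the robot as it stands. Calls block until the motion is done:
- r.goto(position, orientation): joint-space move of the TCP to a pose.
- r.servo_line(position, frame=None, max_speed=0.15, contact_N=None): straight line of the TCP; frame=None keeps the orientation; max_speed is the mean speed in m/s. With contact_N (N) it stops when the force on the tool has changed by that much, and returns True; else False.
- r.set_joints(angles): joint-space move.
- r.open_jaws() and r.grab(squeeze=None): open the fingers fully, or close them until they stop; squeeze is the grip in N (None keeps the last).
- r.sleep(seconds).
- r.inverse_kinematics(position, orientation): joint angles nearest the present ones, or None.
- optics.grab_frame(name): name is "scene" or "top" or "wrist"; returns a dict with "img" (400x640x3 uint8, blue, green, red), "z_map" (400x640 float32, m along the optical axis (not along the pixel's ray), 0 where there is no reading), "intrinsics" (3x3 intrinsics, pixels), "eye" and "rotation" of the camera in the world. Camera axes: x right, y up, looking along -z (the intrinsics and any distortion apply to the point x, -y, -z); pixel columns grow to the right and rows downward; lengths in m; the calibration is good to about 2 mm. A picture is of the moment at which its call begins.
A pose or a line that the arm cannot do raises r.PlanningError and nothing moves.
- r.job_done(): hands the job in; it is judged then, once.
Trained networks look in a picture, given as the dict that the camera call returned (one of the last four; its "shot" number tells which), for a name from the list of things; names that differ only in an ending like _2 or _b are one class to them, and where a whole thing is asked for, a point or a joint stands for the part that bears it (a point fixed in the world has none). Each returns a list of dicts, best first, with "p" (0 to 1); they miss things now and then, are a little off and sometimes report something else, mostly with a low value. They report only what shows in the picture. A call takes as long as a camera call.
- optics.boxes_of(name, picture): "at" ([column, row] in pixels, amid what is visible of it).
Readings, each from a call of its own:
- status.read_time_s(): time.
- status.read_q(): joint angles.
- status.read_qd(): joint speeds.
- status.read_joint_torque(): joint torques, N m.
- status.read_ee_pos(): TCP position.
- status.read_ee_rot(): TCP orientation.
- status.read_force(): force on the tool from outside, world axes, zero at the start.
- status.read_moment(): the same for the moment, N m.
- status.read_gripper_width(): opening from 0.0 (shut) to 1.0 (fully open).
- status.read_finger_force(): force on a finger pad.
Only numpy, scipy, OpenCV 4.12 (cv2) and the standard library are available. Lean on these libraries where they do the work, as an engineer would, in place of code of your own. Each camera call takes 0.05 s, during which the arm holds its last target. There are 200 camera calls.

## Working session

There is one attempt and no reset: what is moved stays moved. The work goes in short steps, each a Python script; the robot and the scene stay as the last script left them, time stands still between calls to the robot, and variables do not carry over. Pictures are saved under pics/ and viewed, at most 10 in all, crops included, and the job is handed in when it is done.

```bash
ls; mkdir -p pics; cat > h.py <<'E'
import numpy as np, cv2
from plant import r, optics, status
def cloud(f):
    z=f["z_map"]; K=np.array(f["intrinsics"]); v,u=np.mgrid[:z.shape[0],:z.shape[1]]
    p=np.stack([(u-K[0,2])/K[0,0]*z,-(v-K[1,2])/K[1,1]*z,-z],-1)
    w=p@np.array(f["rotation"]).T+np.array(f["eye"]); w[z<=0]=np.nan
    return w
E
python3 - <<'E'
from h import *
for c in ("scene","top"):
    f=optics.grab_frame(c); cv2.imwrite(f"pics/{c}0.png",f["img"]); np.save(f"pics/{c}0.npy",cloud(f))
    print(c,[k for k in f], f["eye"],f.get("distortion")); W=cloud(f)
    for n in ("chapati_board","small_plate","drying_rack","stand"):
        for d in optics.boxes_of(n,f)[:3]:
            u,v=np.round(d["at"]).astype(int); print(n,d["at"],round(d["p"],2),W[v,u].round(3))
E
```

```text
pics
plant.pyTraceback (most recent call last):
  File "<stdin>", line 3, in <module>
  File "h.py", line 6, in cloud
    w=p@np.array(f["rotation"]).T+np.array(f["eye"]); w[z<=0]=np.nan
      ~^~~~~~~~~~~~~~~~~~~~~~~~~~
ValueError: matmul: Input operand 1 has a mismatch in its core dimension 0, with gufunc signature (n?,k),(k,m?)->(n?,m?) (size 4 is different from 3)
```

```bash
sed -i 's/np.array(f\["rotation"\]).T/R.from_quat(f["rotation"]).as_matrix().T/; 1a from scipy.spatial.transform import Rotation as R' h.py
python3 - <<'E'
from h import *
for c in ("scene","top"):
    f=optics.grab_frame(c); cv2.imwrite(f"pics/{c}0.png",f["img"]); np.save(f"pics/{c}0.npy",cloud(f))
    print(c,[k for k in f], f["eye"],f["rotation"],f["intrinsics"],f.get("distortion")); W=cloud(f)
    for n in ("chapati_board","small_plate","drying_rack","stand"):
        for d in optics.boxes_of(n,f)[:3]:
            u,v=np.round(d["at"]).astype(int); print(n,d["at"],round(d["p"],2),W[v,u].round(3))
E
```

```text
scene ['img', 'z_map', 'intrinsics', 'eye', 'rotation', 'shot'] [ 1.19251372 -0.2771451   1.06726841] [0.25987235 0.17609201 0.51099105 0.80021629] [[487.85176285   0.         324.73579871]
 [  0.         487.85176285 203.4460421 ]
 [  0.           0.           1.        ]] None
chapati_board [365.5, 197.2] 0.84 [0.573 0.099 0.122]
small_plate [388.8, 197.8] 0.95 [0.561 0.177 0.06 ]
small_plate [369.4, 192.2] 0.71 [0.59  0.096 0.163]
drying_rack [384.9, 223.3] 0.58 [ 0.591  0.154 -0.001]
stand [219.9, 277.2] 0.84 [ 0.567 -0.29   0.012]
top ['img', 'z_map', 'intrinsics', 'eye', 'rotation', 'shot'] [0.39337671 0.02947823 0.81859951] [-0.07563022  0.08696137  0.7487776  -0.65272497] [[365.63886779   0.         314.37916153]
 [  0.         365.63886779 199.66716312]
 [  0.           0.           1.        ]] None
chapati_board [263.3, 208.5] 0.64 [0.542 0.103 0.171]
small_plate [262.4, 207.3] 0.67 [0.541 0.103 0.183]
small_plate [231.3, 213.0] 0.57 [0.558 0.176 0.094]
drying_rack [248.1, 233.7] 0.59 [0.523 0.159 0.02 ]
stand [443.0, 188.3] 0.61 [ 0.569 -0.293  0.009]
```

View pics/scene0.png

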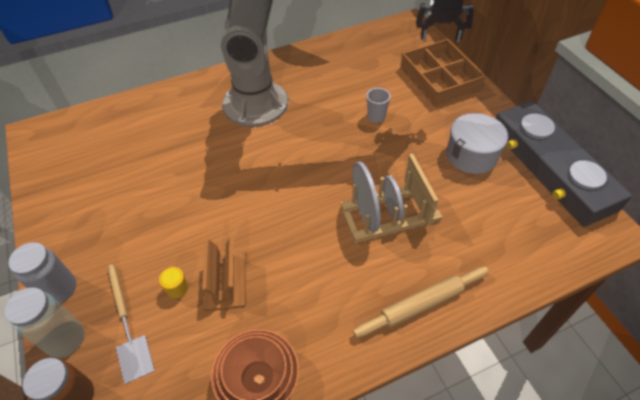

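View pics/top0.png

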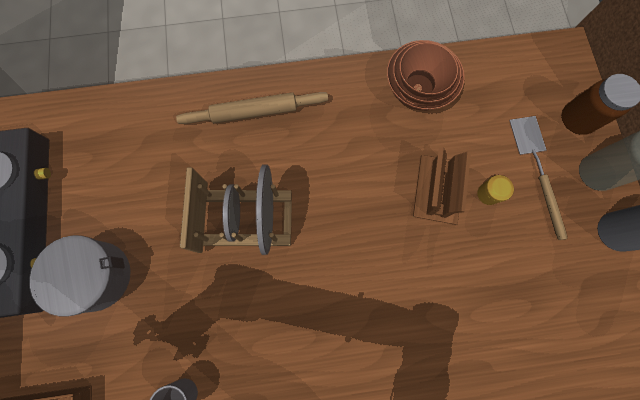

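The scene picture shows the large disc at (367,195) in the rack's outer slot, the small one at (391,198), the wooden board at (420,188) and the stand at (222,275), with the yellow salt cellar at (172,282). The top picture agrees: the large disc is at (264,210) and the stand at (441,187). Next I'll measure the disc, rack and stand.

```bash
python3 - <<'E'
from h import *
S=np.load("pics/scene0.npy").reshape(-1,3);T=np.load("pics/top0.npy").reshape(-1,3)
for n,P in (("scene",S),("top",T)):
    P=P[np.isfinite(P).all(1)]
    print(n,"table",np.median(P[(abs(P[:,0]-.4)<.05)&(abs(P[:,1]+.1)<.05)][:,2]).round(4))
    b=P[(P[:,0]>.42)&(P[:,0]<.7)&(P[:,1]>.06)&(P[:,1]<.14)&(P[:,2]>.1)]
    print("board",len(b),b.min(0).round(3),b.max(0).round(3))
    for _ in range(3):
        c=b.mean(0);u,s,vt=np.linalg.svd(b-c);m=vt[2]*np.sign(vt[2][1]);d=(b-c)@m;b=b[abs(d)<2.5*d.std()+1e-4]
    print(" plane",m.round(3),"mean",c.round(3),"std",d.std().round(4), "x-mid at z bands",[(zz,np.percentile(b[abs(b[:,2]-zz)<.006][:,0],[1,99]).round(3) if (abs(b[:,2]-zz)<.006).any() else 0) for zz in (.11,.13,.15,.17,.185)])
    t=b[b[:,2]>.186]; print(" top pts",len(t),t.mean(0).round(4) if len(t) else 0)
    s=P[(P[:,0]>.46)&(P[:,0]<.67)&(P[:,1]>-.365)&(P[:,1]<-.22)]
    for lo,hi in ((.006,.03),(.03,.06),(.075,.1)):
        q=s[(s[:,2]>lo)&(s[:,2]<hi)]
        if len(q)>10:
            rc=cv2.minAreaRect(q[:,:2].astype(np.float32)*1000);print(" stand",lo,len(q),np.round(rc[0],1),np.round(rc[1],1),round(rc[2],1),q[:,2].max().round(3))
    k=P[(P[:,0]>.4)&(P[:,0]<.7)&(P[:,1]>.03)&(P[:,1]<.32)&(P[:,2]>.006)&(P[:,2]<.045)]
    rc=cv2.minAreaRect(k[:,:2].astype(np.float32)*1000);print(" rack",len(k),np.round(rc[0],1),np.round(rc[1],1),round(rc[2],1))
    # raster of stand
    g=np.zeros((16,22))
    for x,y,z in s:
        i,j=int((y+.37)/.01),int((x-.46)/.01)
        if 0<=i<16 and 0<=j<22:g[i,j]=max(g[i,j],z)
    if n=="top":
        for i in range(16):print(f"{-.365+.01*i:.3f}",*(f"{int(v*1000):3d}" for v in g[i]))
im=cv2.imread("pics/top0.png")[120:250,390:540];cv2.imwrite("pics/crop.png",cv2.resize(im,None,fx=4.5,fy=4.5,interpolation=cv2.INTER_CUBIC))
E
```

```text
scene table -0.0008
board 792 [0.471 0.089 0.1  ] [0.648 0.117 0.193]
 plane [ 0.126  0.991 -0.04 ] mean [0.57  0.101 0.148] std 0.0021 x-mid at z bands [(0.11, array([0.476, 0.646])), (0.13, array([0.476, 0.643])), (0.15, array([0.487, 0.634])), (0.17, array([0.499, 0.623])), (0.185, array([0.517, 0.599]))]
 top pts 65 [0.5615 0.1046 0.1888]
 stand 0.006 1044 [ 566.9 -303.5] [141.9 150.6] 71.9 0.03
 stand 0.03 220 [ 576.3 -278.6] [ 44.5 133.2] 66.4 0.06
 stand 0.075 720 [ 572.3 -283.3] [ 68.8 131.5] 71.4 0.095
 rack 1518 [555.2 154.4] [235.6 250.3] 9.3
top table 0.0011
board 986 [0.465 0.089 0.1  ] [0.639 0.123 0.194]
 plane [ 0.15   0.987 -0.062] mean [0.546 0.105 0.158] std 0.0027 x-mid at z bands [(0.11, array([0.466, 0.629])), (0.13, array([0.469, 0.633])), (0.15, array([0.477, 0.632])), (0.17, array([0.49 , 0.616])), (0.185, array([0.51, 0.6 ]))]
 top pts 192 [0.5527 0.1062 0.1898]
 stand 0.006 1405 [ 566.1 -292.5] [121.5 149.9] 71.1 0.03
 stand 0.03 396 [ 570.4 -277.8] [ 42.5 131.9] 75.2 0.06
 stand 0.075 1000 [ 569.9 -282.9] [ 69.  130.6] 71.3 0.094
 rack 1902 [528.1 142.4] [
[... 837 characters left out ...]
  0  61  74  78  80   8   4   3   0
-0.275   4   2   2  10  79  71  65  21   8   0  61  69  74  84  87  93  91  91  88   7   2   0
-0.265   4   3   4  11  19  23   0  60  68  68  82  88  91  93  92  91  89  86  10  10   3   0
-0.255   4   3   3   7  12  65  72  76  82  91  92  92  92  90  89  11  10  10  10   7   2   0
-0.245   2   3   3   3  10  85  91  91  92  92  91  88  10  10  12  13   9   2   2   3   3   0
-0.235   2   4   3   2  11  90  90  91  87  12  10  12  10  10   2   2   2   4   2   2   3   0
-0.225   3   3   4   3   9  11  12  12  10   9  12   4   2   3   3   2   3   4   4   3   3   0
-0.215   0   0   0   0   0   0   0   0   0   0   0   0   0   0   0   0   0   0   0   0   0   0
```

View pics/crop.png

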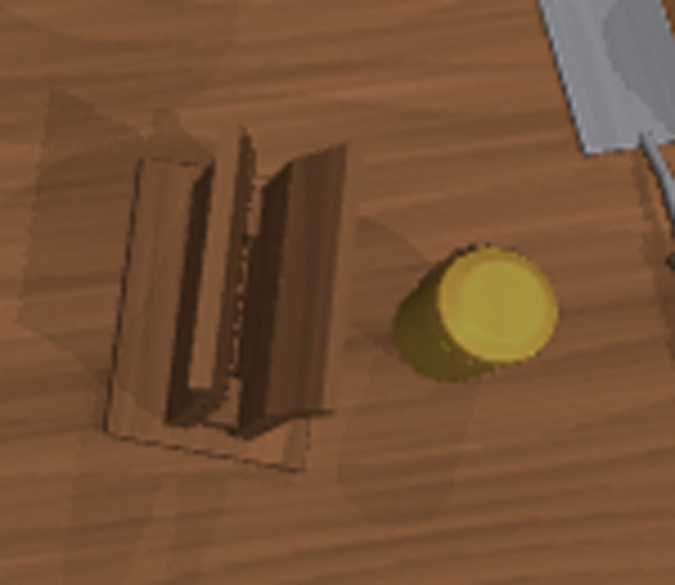

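The crop shows the stand's slot running between its two flared walls at about (225,290), tilted in line with the fitted yaw of -18.7°, with the salt cellar clear at (490,310). I'll refine the disc's face, then grasp it.

```bash
cat >> h.py <<'E'
from scipy.optimize import least_squares
def disc(P,lo,hi,n0):
    """fit disc face (soft-L1 plane on the interior) and centre (known radius, from the rim)"""
    P=P.reshape(-1,3);P=P[np.isfinite(P).all(1)];P=P[((P>lo)&(P<hi)).all(1)]
    n0=np.array(n0,float);c=np.median(P,0)
    q=P
    for k in range(6):
        f=lambda a:(q@np.array([a[0],1,a[1]])-a[2])
        a=least_squares(f,[n0[0]/n0[1],n0[2]/n0[1],c[1]],loss="soft_l1",f_scale=.0007).x
        d=P@np.array([a[0],1,a[1]])-a[2];q=P[abs(d)<.0025]
    n=np.array([a[0],1,a[1]]);n/=np.linalg.norm(n)
    ex=np.cross(n,[0,0,1]);ex/=np.linalg.norm(ex);ez=np.cross(ex,n);
    g=P[abs(P@n-a[2]*n[1])<.012];uv=np.c_[g@ex,g@ez]
    return n,q.mean(0),len(q),ex,ez,uv,g
def centre(uv,rad=.09):
    (cx,cy),rr=cv2.minEnclosingCircle(uv.astype(np.float32)); return cx,cy,rr
E
python3 - <<'E'
from h import *
for n in ("scene","top"):
    P=np.load(f"pics/{n}0.npy")
    m,c,k,ex,ez,uv,g=disc(P,[.44,.06,.115],[.68,.14,.21],[.13,1,-.04])
    print(n,m.round(3),c.round(4),k,"yaw",np.degrees(np.arctan2(-m[0],m[1])).round(2),"y of face at x=.557,z=.19/.1:",[(c[1]-(m[0]*(.557-c[0])+m[2]*(z-c[2]))/m[1]).round(4) for z in (.19,.1)],"enc",np.round(centre(uv),4))
    # chord mids along ex
    for z in (.12,.14,.16,.175):
        s=abs(g[:,2]-z)<.004;u=np.sort(uv[s,0]); mid=(u[0]+u[-1])/2; print("  z",z,"chord",(u[-1]-u[0]).round(4),"exp",(2*np.sqrt(.09**2-(z-.102)**2)).round(4),"mid u",mid.round(4),"x",(mid*ex[0]+c@m*m[0]).round(4), len(u))
    k=P.reshape(-1,3);k=k[np.isfinite(k).all(1)]
    for nm,lo,hi in (("small",[.44,.14,.1],[.68,.215,.14]),("wood",[.44,.22,.1],[.68,.3,.14])):
        s=k[((k>lo)&(k<hi)).all(1)]; rc=cv2.minAreaRect(s[:,:2].astype(np.float32)*1000); print("  ",nm,np.round(rc[0]),np.round(rc[1]),round(rc[2],1),len(s))
E
```

```text
scene [ 0.14  0.99 -0.01] [0.5637 0.1006 0.151 ] 489 yaw -8.04 y of face at x=.557,z=.19/.1: [np.float64(0.102), np.float64(0.1011)] enc [0.5393 0.1273 0.0865]
  z 0.12 chord 0.1714 exp 0.1764 mid u 0.5398 x 0.5593 60
  z 0.14 chord 0.1609 exp 0.1632 mid u 0.54 x 0.5595 64
  z 0.16 chord 0.135 exp 0.1376 mid u 0.5403 x 0.5597 67
  z 0.175 chord 0.1137 exp 0.1053 mid u 0.5396 x 0.5591 71
   small [572. 179.] [11. 94.] 82.2 191
   wood [579. 254.] [ 15. 161.] 82.1 494
top [ 0.14   0.99  -0.016] [0.5493 0.1022 0.1565] 554 yaw -8.06 y of face at x=.557,z=.19/.1: [np.float64(0.1016), np.float64(0.1002)] enc [0.5335 0.1253 0.0866]
  z 0.12 chord 0.173 exp 0.1764 mid u 0.5335 x 0.5528 58
  z 0.14 chord 0.1474 exp 0.1632 mid u 0.525 x 0.5444 58
  z 0.16 chord 0.1424 exp 0.1376 mid u 0.5331 x 0.5525 85
  z 0.175 chord 0.1155 exp 0.1053 mid u 0.5339 x 0.5533 96
   small [564. 180.] [11. 98.] 81.6 349
   wood [575. 254.] [ 13. 159.] 82.1 889
```

```bash
cat >> h.py <<'E'
def down(normal,flip=False):
    y=np.array(normal,float); y=-y if flip else y; y/=np.linalg.norm(y)
    x=np.cross(y,[0,0,-1.]);x/=np.linalg.norm(x);z=np.cross(x,y)
    return R.from_matrix(np.c_[x,y,z]).as_quat()
NB=[np.sin(np.radians(8.05)),np.cos(np.radians(8.05)),-.008]
NS=[np.sin(np.radians(18.7)),np.cos(np.radians(18.7)),0]
B=np.array([.557,.1065]); ST=np.array([.571,-.283])
E
python3 - <<'E'
from h import *
print(status.read_time_s(),status.read_ee_rot())
for fl in (0,1):
    for p,n in ((B,NB),(ST,NS)):
        for z in (.145,.30): 
            q=r.inverse_kinematics([*p,z],down(n,fl)); print(fl,z,None if q is None else np.round(q,2))
E
```

```text
0.55 [2.31742517e-01 9.72777161e-01 7.76597816e-06 1.84070442e-05]
0 0.145 [-0.45  0.42  0.31  1.6  -0.13  1.15  1.32]
0 0.3 [-0.47  0.33  0.35  1.34 -0.1   1.5   1.3 ]
0 0.145 [-0.12  0.7   0.95  1.41 -0.57  1.32  2.09]
0 0.3 [-0.14  0.67  1.13  1.13 -0.6   1.67  2.07]
1 0.145 [-0.69  0.46  0.65  1.61 -0.29  1.17 -1.68]
1 0.3 [-0.69  0.37  0.67  1.35 -0.22  1.51 -1.75]
1 0.145 [-0.2   0.78  1.13  1.41 -0.71  1.39 -0.95]
1 0.3 [-0.08  0.61  0.98  1.13 -0.5   1.64 -1.13]
```

```bash
python3 - <<'E'
from h import *
o=down(NB,1); t0=status.read_time_s()
p=status.read_ee_pos(); r.servo_line([p[0],p[1],.32],max_speed=.25)
r.goto([*B,.30],o); print("hover",status.read_ee_pos().round(4),status.read_time_s())
f=optics.grab_frame("wrist"); cv2.imwrite("pics/w1.png",f["img"])
print("hit",r.servo_line([*B,.146],max_speed=.12,contact_N=12),status.read_ee_pos().round(4),np.round(status.read_force(),1))
r.grab(70); print("grip",status.read_gripper_width(),status.read_finger_force(),np.round(status.read_force(),1),np.round(status.read_moment(),2),status.read_time_s())
E
```

```text
hover [0.5566 0.1081 0.2995] 2.85
hit False [0.5577 0.1065 0.1469] [-0.9 -0.1 -0. ]
grip 0.11379895955317267 68.21174025535583 [-0.2  1.  -0.4] [ 0.17  0.01 -0.02] 5.0083
```

View pics/w1.png

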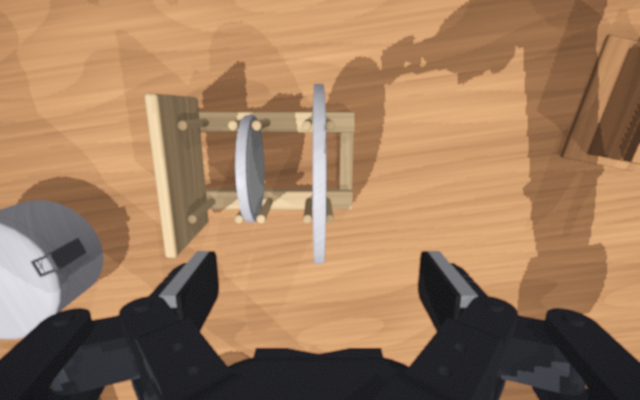

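The wrist view has the disc edge-on at column 319, midway between the fingers. The grip closed to about 10 mm with almost no side force, so I'll lift it and measure it in the hand.

```bash
python3 - <<'E'
from h import *
p=status.read_ee_pos()
r.servo_line([*B,.30],max_speed=.1); print(status.read_ee_pos().round(4),np.round(status.read_force(),1),np.round(status.read_moment(),2),status.read_gripper_width(),status.read_time_s())
for c in ("scene","top"):
    f=optics.grab_frame(c);cv2.imwrite(f"pics/{c}2.png",f["img"]);W=cloud(f);np.save(f"pics/{c}2.npy",W)
    m,cc,k,ex,ez,uv,g=disc(W,[.44,.06,.175],[.68,.14,.28],[.14,1,0])
    print(c,m.round(3),"yaw",np.degrees(np.arctan2(-m[0],m[1])).round(2),k,"face y at x=.557,z=.256:",(cc[1]-(m[0]*(.557-cc[0])+m[2]*(.256-cc[2]))/m[1]).round(4),"enc",np.round(centre(uv),4))
    for z in (.19,.21,.23,.25):
        s=abs(g[:,2]-z)<.004;u=np.sort(uv[s,0]); mid=(u[0]+u[-1])/2; print("  z",z,"chord",(u[-1]-u[0]).round(4),"x",(mid*ex[0]+cc@m*m[0]).round(4))
E
```

```text
[0.5566 0.1065 0.2993] [-0.4 -0.3 -4. ] [ 0.01 -0.03 -0.  ] 0.10951503733380832 6.7
scene [ 0.14   0.99  -0.007] yaw -8.02 816 face y at x=.557,z=.256: 0.1014 enc [0.5385 0.2504 0.0914]
  z 0.19 chord 0.124 x 0.5515
  z 0.21 chord 0.1517 x 0.5576
  z 0.23 chord 0.1714 x 0.5566
  z 0.25 chord 0.1786 x 0.5571
top [ 0.142  0.99  -0.008] yaw -8.16 629 face y at x=.557,z=.256: 0.1006 enc [0.5327 0.2571 0.089 ]
  z 0.19 chord 0.0887 x 0.5429
  z 0.21 chord 0.1057 x 0.5295
  z 0.23 chord 0.1105 x 0.5236
  z 0.25 chord 0.0994 x 0.5142
```

View pics/scene2.png

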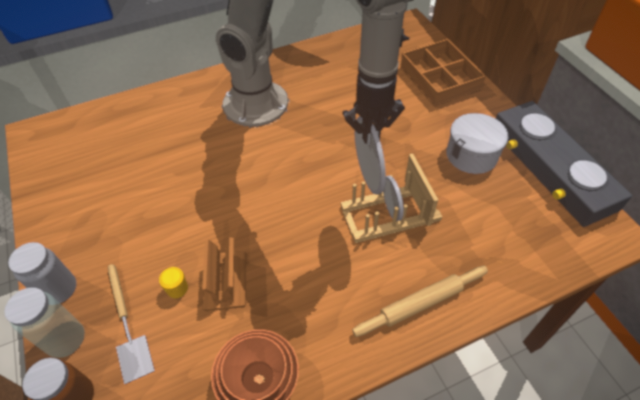

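The disc hangs vertical in the gripper at about (370,160), with the small plate and the wooden board still in the rack, and its measured centre matches the TCP. Now I'll carry it over and lower it.

```bash
python3 - <<'E'
from h import *
o=down(np.array(NS)+[0,0,-.008*0],1)
r.servo_line([*ST,.30],o,max_speed=.15); r.sleep(.3)
print("over",status.read_ee_pos().round(4),np.round(status.read_force(),1),status.read_time_s())
f=optics.grab_frame("scene");cv2.imwrite("pics/scene3.png",f["img"]);W=cloud(f)
m,cc,k,ex,ez,uv,g=disc(W,[.45,-.34,.175],[.69,-.22,.28],NS)
print(m.round(3),"yaw",np.degrees(np.arctan2(-m[0],m[1])).round(2),k,"face lateral offset from slot mid",((cc-[*ST,cc[2]])@m).round(4))
P=W.reshape(-1,3);P=P[np.isfinite(P).all(1)];s=P[((P>[.46,-.365,.075])&(P<[.67,-.22,.1])).all(1)]
rc=cv2.minAreaRect(s[:,:2].astype(np.float32)*1000);print("stand",np.round(rc[0],1),np.round(rc[1],1),round(rc[2],1))
hit=r.servo_line([*ST,.20],max_speed=.12,contact_N=8); print("down1",hit,status.read_ee_pos().round(4),np.round(status.read_force(),1),np.round(status.read_moment(),2))
E
```

```text
over [ 0.571  -0.2828  0.3001] [-0.7 -0.1 -3.3] 9.85
[ 0.323  0.946 -0.   ] yaw -18.83 683 face lateral offset from slot mid 0.0062
stand [ 572.7 -283.8] [ 69.1 132.4] 71.8
down1 False [ 0.5715 -0.2835  0.2011] [-0.8 -0.9 -3.6] [-0.04 -0.04  0.02]
```

```bash
python3 - <<'E'
from h import *
t=np.array([.571,-.2837])
print(r.servo_line([*t,.165],max_speed=.06,contact_N=8),status.read_ee_pos().round(4),np.round(status.read_force(),1),np.round(status.read_moment(),2))
print(r.servo_line([*t,.140],max_speed=.02,contact_N=8),status.read_ee_pos().round(4),np.round(status.read_force(),1),np.round(status.read_moment(),2),status.read_time_s())
f=optics.grab_frame("scene");cv2.imwrite("pics/scene4.png",cv2.resize(f["img"][120:330,120:400],None,fx=2.5,fy=2.5))
E
```

```text
False [ 0.5711 -0.2839  0.165 ] [ 0.8 -0.4 -3.8] [-0.04 -0.06  0.04]
True [ 0.5713 -0.2837  0.1463] [0.4 0.9 5.5] [ 0.16  0.36 -0.03] 12.5333
```

View pics/scene4.png

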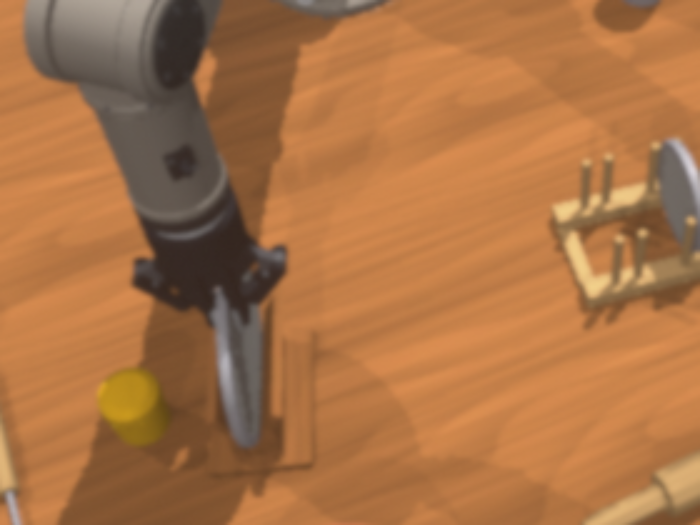

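The disc is down in the slot at about (240,370), touching bottom at the expected TCP height of 0.147, and the salt cellar is undisturbed. The moment suggests it rests on one bar only, so I'll press lightly to seat both, then release.

```bash
python3 - <<'E'
from h import *
t=[.571,-.2837]
print(r.servo_line([*t,.142],max_speed=.02,contact_N=12),status.read_ee_pos().round(4),np.round(status.read_force(),1),np.round(status.read_moment(),2))
r.grab(20); r.sleep(.3); print(status.read_ee_pos().round(4),np.round(status.read_force(),1),np.round(status.read_moment(),2))
r.open_jaws(); r.sleep(.5); print(status.read_gripper_width(),status.read_finger_force(),np.round(status.read_force(),1))
p=status.read_ee_pos(); print(r.servo_line([p[0],p[1],.32],max_speed=.12,contact_N=8),np.round(status.read_force(),1))
r.goto([.45,-.05,.33],status.read_ee_rot()); r.sleep(.5)
f=optics.grab_frame("scene");cv2.imwrite("pics/scene5.png",f["img"]);W=cloud(f)
m,cc,k,ex,ez,uv,g=disc(W,[.45,-.34,.105],[.69,-.22,.21],NS)
print(m.round(3),cc.round(3),"yaw",np.degrees(np.arctan2(-m[0],m[1])).round(2),"lean",np.degrees(np.arcsin(m[2])).round(1),k,"zmax",np.percentile(g[:,2],99).round(4),status.read_time_s())
E
```

```text
False [ 0.5723 -0.2845  0.1457] [-1.   2.  11.1] [0.59 0.73 0.01]
[ 0.5723 -0.2845  0.1458] [-1.3  0.2 10.6] [0.59 0.76 0.05]
1.0010332627806215 0.0 [-0.9 -0.3 -0.3]
False [-0.   1.3  0.5]
[0.32  0.94  0.121] [ 0.575 -0.294  0.145] yaw -18.83 lean 6.9 794 zmax 0.1904 17.8
```

View pics/scene5.png

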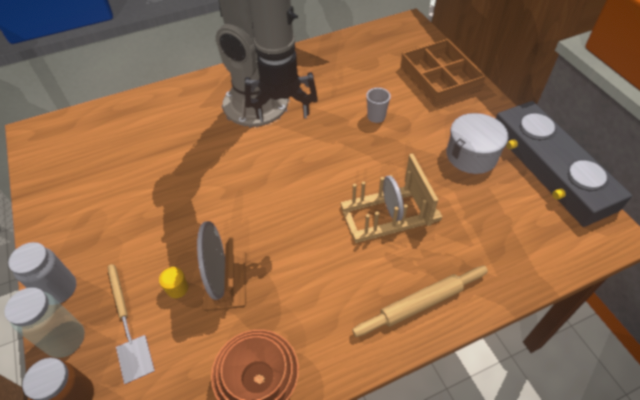

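The disc stands in the stand at (213,262), leaning 7° (allowed 12°) with its top at about 0.190 m. The small plate and the wooden board are still in the rack and the arm is clear.

```bash
python3 -c "
from h import *
r.sleep(.5); print(r.job_done())"
```

```text
the job is handed in; nothing more can be done
None
```

The chapati board is standing on edge in the single-slot stand, lowered all the way before release and leaning about 7°; the small disc is still in the rack, and the job was handed in at about 18 s.

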